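# Stopper the flasks and clamp the shaker carrier to one click

## Robot

A 7-joint arm with a two-finger parallel gripper is mounted at the origin on a cart in front of the work surface, level with it; the furniture and walls round the work are solid. World frame = base frame: x ahead of the robot, y to its left, z up, the work surface at z = 0. Lengths are in mm, angles in rad, forces in N, time in s.
With the tool pointing down it reaches from about 425 to 1025 mm from the base axis. Payload 9.4 kg.
Tool frame: the origin (TCP) lies on the centre line of the jaws, within the pads' length; the fingertips stand 19 mm ahead of it and the grasp point (between the pads) is the TCP (bot.tcp_to_tips is the distance from the TCP to the fingertips, in mm); z points along the fingers, y is the line along which they close (so a half turn about z gives the same grasp; the last joint's range is limited). The gripper opens to 85 mm and grips with 20 to 120 N. Pads are 22 mm wide; open, the fingers measure 114 mm over their backs; the gripper's body (76 mm by 85 mm) begins 54 mm behind the grasp point. The pads swing forward as they close: fully open they stand 13 mm farther back than shut.
Start: joints at [1.169, 0.599, -0.003, 1.599, 0.002, 0.943, -0.08], TCP at [231.353, -687.095, 250.275] pointing down, gripper open.
Joint ranges: [-2.57, 2.57], [-0.35, 1.97], [-1.29, 1.29], [0.11, 2.56], [-1.05, 4.19], [0.11, 1.86], [-2.63, 2.63]. Speed limits (rad/s): [2.22, 2.22, 3.01, 3.01, 3.14, 3.14, 3.14].

## Interface

Orientations are given as a rotation vector (axis times angle).
In Python, from rig import bot gives the robot as it stands.
- The arm moves only by the shell command python3 -m handwheel 'ROWS' [FORCE]. ROWS is text: rows parted by semicolons, each of 7 numbers parted by spaces: the closure, from -1 (fully open) to 1 (shut), so that 0 is half open, then the shift along the tool's x, y, z in cm, then the turn, a rotation vector about the tool's x, y, z in rad. A call has 1 to 12 rows; each row is the pose to reach, as a shift and turn from the pose commanded when the call began, along the tool's axes at that moment; what a row does not reach only later rows make up. A row lasts 1/10 s, in which the tool goes at most 50 mm and 8.59 degrees, less where a joint would pass 70% of its speed; a pose out of reach is approached as far as the arm can. A call with a gripper value outside its range is refused whole. The fingers move at their own pace and stop on an object; FORCE is the grip in N (left out, the last holds). Time passes only in rows, so rows that repeat a pose let the fingers close. It gives the time, the measured TCP pose, the force, the opening and the grip force at its end, in the units of the state.
- bot.sense(): the state, without advancing time (a new reading comes with each control period).
- bot.capture(name): name is "scene" or "top" or "wrist"; returns a dict with "image" (384x512x3 uint8, blue, green, red), "range_z" (384x512 float32, mm along the optical axis (not along the pixel's ray), 0 where there is no reading), "mtx" (3x3 intrinsics, pixels), "R" (3x3) and "t" (3): a world point X has camera coordinates R X + t. Camera axes: x right, y down, z forward; pixel columns grow to the right and rows downward; lengths in mm; the calibration is good to about 2 mm. A picture is of the moment at which its call begins.
- bot.finish_job(): hands the job in; it is judged then, once.
The state is a dict: "time_s": time; "joints": joint angles; "qd": joint speeds; "joint_torque": joint torques, N m; "tool_pos": TCP position; "eef_rot": TCP orientation; "ft_force": force on the tool from outside, world axes, zero at the start; "moment": the same for the moment, N m; "width": finger opening in mm; "grip_force": force on a finger pad.
Only numpy, scipy, OpenCV 4.12 (cv2) and the standard library are available. Lean on these libraries where they do the work, as an engineer would, in place of code of your own. Each camera call takes 0.05 s, during which the arm holds its last target. There are 200 camera calls.

## Task

Get the shaker carrier ready: swing the yellow hold-down bar clear of the flasks, set an orange stopper fully home in the neck of every flask standing in the carrier (it is not always full, so some stoppers are spare), and swing the bar back anticlockwise over them until it is against its stop. Then turn the red torque-limiting knob on the carrier's post clockwise until its clutch clicks for the first time, stop there and let go. Keep the flasks standing in their nests and leave the other things on the bench alone.

Things in the scene. Friction and masses are not known exactly. Their poses are not given: they have to be found in the camera images.
- carrier: Flask carrier, fixed to the bench: grey metal deck 86 x 420 mm with four square blue-walled nests in a row along its own y (nest centres at y = -153, -85, +85, +153 mm, walls 20 mm high) and a steel post in the middle. Origin on the bench below the post, z up. Two end-stop posts, 14 mm thick, tops 131 mm over the bench, at (x, y) = (-18, +196) and (+18, -196) mm.
- bar (a joint): Yellow hold-down bar, 400 x 26 x 10 mm, underside 120 mm over the bench, pivoted at its middle on the post. Rad: 0 = across the carrier (along its x), grows anticlockwise from above, 1.571 = over the flasks against its stop. Stays where left; friction about 1.1 N at the handle. Starts over the necks; a stopper over 4 mm proud blocks it.
- bar_handle (a point): Black upright round handle peg on the bar, 14 mm thick, from the bar's top (130 mm over the bench) to 167 mm; this point is on its axis, 150 mm over the bench, 115 mm from the post's axis. Its x axis points from the post to the handle. It swings about the post.
- clamp_screw (a joint): Steel flange with a black line under the red knob: angle of the clamp screw in rad, grows clockwise seen from above. Starts loose between 0 and 1.0, tight (hard end) at 2.2. Driven by the red knob through its clutch; 0.1 N m of friction; stays where left.
- clamp_knob (a joint): Slip of the knob against the screw in its clutch, rad, clockwise +; near 0 while the screw still turns. Once tight, torque rises to 0.23 N m (after 0.13 rad), falls away, and past 0.31 rad the knob, if let go, springs on to the next notch: 0.524 rad (30 degrees) a click. Let go, it settles within 0.05 of a notch. 0.524 = one click, 1.047 = two (overdone). The knob's own angle is the sum of both joints.
- knob_grip (a point): Red wing knob on top of the post: an upright wing 46 mm long, 14 mm thick and 30 mm tall, its top 170 mm over the bench. This point is on the turning axis, 156 mm over the bench; x axis along the wing, z up. With both clamp joints at 0 the wing lies along the carrier's x.
- conical_1_seat (a point): Empty conical glass flask, loose, standing in a nest of the carrier (or absent): base 60 mm wide, 98 mm tall, round neck 27.6 mm outside, 22.6 mm bore, 36 mm deep, rim 104 mm over the bench. This point is on its axis 6 mm above the rim: where the middle of the stopper's head belongs when fully home. z up.
- conical_2_seat (a point): The same point of a like flask (or absent).
- conical_3_seat (a point): The same point of a like flask (or absent).
- conical_4_seat (a point): The same point of a like flask (or absent).
- stopper_1_head (a point): Orange rubber stopper, loose, standing on a grey mat (3 mm thick) on the robot's right, or where it was put: round head 34 mm wide, 12 mm tall, over a tapered plug 12 mm long, 20.4 mm wide under the head, 17.6 mm at the foot. This point is the middle of the head, 18 mm above the foot; z from plug to head. Fully home, the head's shoulder rests on the flask's rim.
- stopper_2_head (a point): The same point of a like stopper.
- stopper_3_head (a point): The same point of a like stopper.
- stopper_4_head (a point): The same point of a like stopper.
- stopper_5_head (a point): The same point of a like stopper.
- lab_timer: Bystander, loose, to be left alone: white lab timer, 66 x 66 x 18 mm; origin at its underside.
- cover_slips: Bystander, loose, to be left alone: carton, 50 x 59 x 30 mm; origin at its underside.
- tally_counter: Bystander, loose, to be left alone: tally counter, 26 x 51 x 49 mm; origin at its underside.
- petri_1: Bystander, loose, to be left alone: pink petri dish with lid, 59 mm wide, 14 mm tall; origin at its underside.

How it is judged (in metres and radians):
On the way, in this order (a step that is already met when the one before it is completed fails the run):
1. a stopper is fully home in the neck of every flask present (((distance between stopper_1_head and conical_1_seat below 0.0045 m and angle between the z axis of stopper_1_head and the z axis of conical_1_seat, either way round below 0.12 rad) or (distance between stopper_2_head and conical_1_seat below 0.0045 m and angle between the z axis of stopper_2_head and the z axis of conical_1_seat, either way round below 0.12 rad) or (distance between stopper_3_head and conical_1_seat below 0.0045 m and angle between the z axis of stopper_3_head and the z axis of conical_1_seat, either way round below 0.12 rad) or (distance between stopper_4_head and conical_1_seat below 0.0045 m and angle between the z axis of stopper_4_head and the z axis of conical_1_seat, either way round below 0.12 rad) or (distance between stopper_5_head and conical_1_seat below 0.0045 m and angle between the z axis of stopper_5_head and the z axis of conical_1_seat, either way round below 0.12 rad)) and ((distance between stopper_1_head and conical_2_seat below 0.0045 m and angle between the z axis of stopper_1_head and the z axis of conical_2_seat, either way round below 0.12 rad) or (distance between stopper_2_head and conical_2_seat below 0.0045 m and angle between the z axis of stopper_2_head and the z axis of conical_2_seat, either way round below 0.12 rad) or (distance between stopper_3_head and conical_2_seat below 0.0045 m and angle between the z axis of stopper_3_head and the z axis of conical_2_seat, either way round below 0.12 rad) or (distance between stopper_4_head and conical_2_seat below 0.0045 m and angle between the z axis of stopper_4_head and the z axis of conical_2_seat, either way round below 0.12 rad) or (distance between stopper_5_head and conical_2_seat below 0.0045 m and angle between the z axis of stopper_5_head and the z axis of conical_2_seat, either way round below 0.12 rad)) and ((distance between stopper_1_head and conical_3_seat below 0.0045 m and angle between the z axis of stopper_1_head and the z axis of conical_3_seat, either way round below 0.12 rad) or (distance between stopper_2_head and conical_3_seat below 0.0045 m and angle between the z axis of stopper_2_head and the z axis of conical_3_seat, either way round below 0.12 rad) or (distance between stopper_3_head and conical_3_seat below 0.0045 m and angle between the z axis of stopper_3_head and the z axis of conical_3_seat, either way round below 0.12 rad) or (distance between stopper_4_head and conical_3_seat below 0.0045 m and angle between the z axis of stopper_4_head and the z axis of conical_3_seat, either way round below 0.12 rad) or (distance between stopper_5_head and conical_3_seat below 0.0045 m and angle between the z axis of stopper_5_head and the z axis of conical_3_seat, either way round below 0.12 rad)) and ((distance between stopper_1_head and conical_4_seat below 0.0045 m and angle between the z axis of stopper_1_head and the z axis of conical_4_seat, either way round below 0.12 rad) or (distance between stopper_2_head and conical_4_seat below 0.0045 m and angle between the z axis of stopper_2_head and the z axis of conical_4_seat, either way round below 0.12 rad) or (distance between stopper_3_head and conical_4_seat below 0.0045 m and angle between the z axis of stopper_3_head and the z axis of conical_4_seat, either way round below 0.12 rad) or (distance between stopper_4_head and conical_4_seat below 0.0045 m and angle between the z axis of stopper_4_head and the z axis of conical_4_seat, either way round below 0.12 rad) or (distance between stopper_5_head and conical_4_seat below 0.0045 m and angle between the z axis of stopper_5_head and the z axis of conical_4_seat, either way round below 0.12 rad))), for 0.2 s.
2. the hold-down bar is over the flasks against its stop, all stoppers still home (all of step 1 and value of joint bar above 1.5 rad), for 0.2 s.
3. the clamp screw is tight and the clutch has clicked once (value of joint bar above 1.5 rad and value of joint clamp_screw above 2.12 rad and value of joint clamp_knob between 0.35 and 0.7 rad), for 0.2 s.
At the end, for the whole second after the job is handed in: Each flask present stands in its nest (moved under 20 mm, tilt under 0.12 rad) with a stopper home (head centre within 4.5 mm of the seat point, axes within 0.12 rad); bar past 1.50 rad, clamp screw past 2.12 rad, knob slip 0.35 to 0.70 rad: one click (all of step 1 and all of step 3 and angle between each of conical_1_seat, conical_2_seat, conical_3_seat, conical_4_seat's own z axis and vertical below 0.12 rad and distance of each of conical_1_seat, conical_2_seat, conical_3_seat, conical_4_seat from where it was at the start of the episode below 0.02 m); the robot touches nothing.
It fails at once if the clutch is driven on towards a second click (slip over 0.82 rad) (value of joint clamp_knob above 0.82 rad).
It fails at once if the clutch is driven backwards (value of joint clamp_knob below -0.3 rad).
It fails at once if a flask is tipped (angle between any of conical_1_seat, conical_2_seat, conical_3_seat, conical_4_seat's own z axis and vertical above 0.4 rad).
It fails at once if a bystander is moved more than 3 cm (distance of any of lab_timer, cover_slips, tally_counter, petri_1 from where it was at the start of the episode above 0.03 m).
Of conical_1, conical_2, conical_3, conical_4 only 3 to 4 are there at a start; the rules pass over those that are not, and their reading is None.
At some moment in a run one of stopper_1, stopper_2, stopper_3, stopper_4, stopper_5 may be knocked a few centimetres aside while the robot is not near it.
Once in a run the grip may slacken for a moment while it holds something.
It also fails if it takes over 200 s, if anything falls off the work surface, if the arm or the gripper's body presses on something with over 40 N, if the wrist force passes 120 N, or if a joint passes its speed limit or range.

## Working session

There is one attempt and no reset: what is moved stays moved. The work goes in short steps, Python scripts to look and compute and a shell command to move; the robot and the scene stay as the last step left them, time stands still between calls to the robot, and variables do not carry over. Pictures are saved under pics/ and viewed, at most 14 in all, crops included, and the job is handed in when it is done.

```bash
ls; mkdir -p pics; python3 - <<'E'
from rig import bot
import cv2,numpy as np
s=bot.sense();print(s)
for n in ("scene","top"):
    c=bot.capture(n);cv2.imwrite(f"pics/{n}0.png",c["image"]);print(n,c["mtx"].tolist(),(-c["R"].T@c["t"]).tolist(),c["R"].round(3).tolist())
    np.savez(f"{n}0.npz",**c)
E
```

```text
pics
{'time_s': 0.0, 'joints': array([ 1.16929738,  0.60017503, -0.00252489,  1.60013115,  0.00179553,
        0.94287311, -0.07981053]), 'qd': array([-0.00041517, -0.00064535, -0.00031705, -0.00279351, -0.00032782,
       -0.00037997, -0.00119364]), 'joint_torque': array([-1.04176623e-03, -7.76462245e+01,  1.56411611e+00, -2.58013219e+01,
        1.22737588e-02,  9.05951456e-03, -3.06861079e-05]), 'tool_pos': array([ 231.19901133, -686.68730288,  249.38067627]), 'eef_rot': array([-3.09873643e+00, -5.07752408e-01,  6.35294384e-04]), 'ft_force': array([-0.32262284, -0.66670476, -0.69991719]), 'moment': array([ 0.02963221, -0.02953354, -0.02078742]), 'grip_force': 0.0, 'width': 85.15039756542023}
scene [[426.4787820303552, 0.0, 259.5367428711407], [0.0, 426.4787820303552, 189.29802460093424], [0.0, 0.0, 1.0]] [-340.01869971628776, -800.1403340533616, 667.2458822356818] [[0.685, -0.729, 0.007], [-0.307, -0.296, -0.905], [0.661, 0.617, -0.426]]
top [[400.95511898585124, 0.0, 255.19205036184164], [0.0, 400.95511898585124, 189.68394328959388], [0.0, 0.0, 1.0]] [411.2426658805683, -7.4403858866459345, 1508.7228526372276] [[-0.007, -1.0, -0.014], [-0.996, 0.009, -0.086], [0.087, 0.013, -0.996]]
```

View pics/scene0.png

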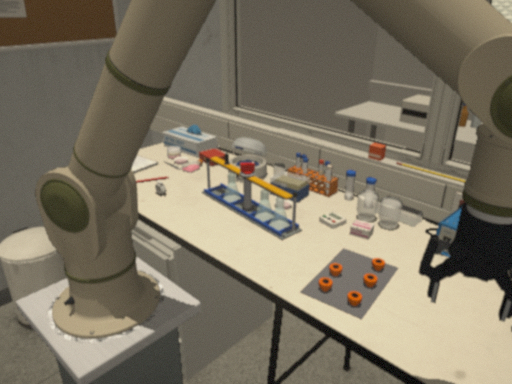

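View pics/top0.png

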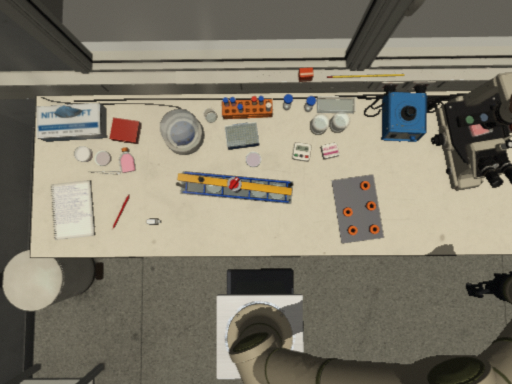

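The top view shows the bar along the carrier from (180,180) to (292,190) with the knob at (234,184). Five stoppers stand on the mat around (358,209), and the handle is near (201,180).

```bash
cat > h.py <<'E'
from rig import bot
import cv2,numpy as np
from scipy.spatial.transform import Rotation as Ro
def ray(c,u,v,z):
    d=c["R"].T@np.linalg.inv(c["mtx"])@np.array([u,v,1.]);o=-c["R"].T@c["t"]
    return o+d*(z-o[2])/d[2]
def proj(c,P):
    p=c["mtx"]@(c["R"]@np.array(P,float)+c["t"]);return p[:2]/p[2]
def mask(c,lo,hi):
    return cv2.inRange(cv2.cvtColor(c["image"],cv2.COLOR_BGR2HSV),np.array(lo),np.array(hi))
def blobs(m,amin):
    cs,_=cv2.findContours(m,cv2.RETR_EXTERNAL,cv2.CHAIN_APPROX_NONE)
    return [k for k in cs if cv2.contourArea(k)>=amin]
def shift(P,base=None,rot=None):
    "tool-axes shift in cm to world point P (mm) from current pose"
    s=bot.sense();R=Ro.from_rotvec(s["eef_rot"]);return (R.inv().apply(np.array(P)-s["tool_pos"])/10).round(2)
def yaw():
    R=Ro.from_rotvec(bot.sense()["eef_rot"]).as_matrix();return np.arctan2(R[1,1],R[0,1]),R
E
python3 - <<'E'
from h import *
c=dict(np.load("top0.npz"))
for k in blobs(mask(c,(5,180,120),(16,255,255)),15):
    (u,v),r=cv2.minEnclosingCircle(k);print("orange",round(u),round(v),r,ray(c,u,v,27).round())
for k in blobs(mask(c,(17,150,100),(32,255,255)),60):
    (u,v),wh,a=cv2.minAreaRect(k);b=cv2.boxPoints(((u,v),wh,a));print("yellow",u,v,wh,[ray(c,*p,130).round()[:2] for p in b])
for k in blobs(mask(c,(100,120,60),(125,255,255)),60):
    (u,v),wh,a=cv2.minAreaRect(k);print("blue",u,v,wh,a,ray(c,u,v,20).round())
img=c["image"][150:220,160:310];cv2.imwrite("pics/crop1.png",cv2.resize(img,None,fx=5,fy=5,interpolation=cv2.INTER_CUBIC))
s=bot.capture("wrist");print((-s["R"].T@s["t"]),s["R"].round(3).tolist(),s["mtx"].tolist());print(yaw())
E
```

```text
orange 352 230 4.332754135131836 [ 389. -343.   27.]
orange 374 229 4.328858375549316 [ 392. -422.   27.]
orange 347 212 4.155292510986328 [ 457. -326.   27.]
orange 371 205 4.311463832855225 [ 479. -413.   27.]
orange 365 185 4.3154826164245605 [ 554. -394.   27.]
orange 247 108 24.673189163208008 [850.  42.  27.]
orange 306 70 6.324655532836914 [ 995. -185.   27.]
yellow 266.0630798339844 188.00808715820312 (50.22990036010742, 7.324664115905762) [array([536.,  61.]), array([561.,  57.]), array([ 537., -114.]), array([ 512., -111.])]
yellow 202.2846221923828 179.7230987548828 (49.11775207519531, 7.31804895401001) [array([566., 280.]), array([591., 277.]), array([569., 108.]), array([543., 111.])]
blue 241.80694580078125 193.93067932128906 (93.33448791503906, 7.8607940673828125) 5.710593223571777 [525.  62.  20.]
blue 407.0 112.5 (41.0, 38.0) 90.0 [ 828. -563.   20.]
[ 304.72456778 -662.4520345   373.10365116] [[0.318, -0.948, -0.0], [-0.905, -0.304, 0.299], [-0.284, -0.095, -0.954]] [[274.45107296291667, 0.0, 261.77365499214443], [0.0, 274.45107296291667, 195.99137673237843], [0.0, 0.0, 1.0]]
(np.float64(-1.245913469941723), array([[ 9.47688065e-01,  3.19197539e-01, -5.12244371e-04],
       [ 3.19197923e-01, -9.47687432e-01,  1.10352389e-03],
       [-1.33205441e-04, -1.20930376e-03, -9.99999260e-01]]))
```

View pics/crop1.png

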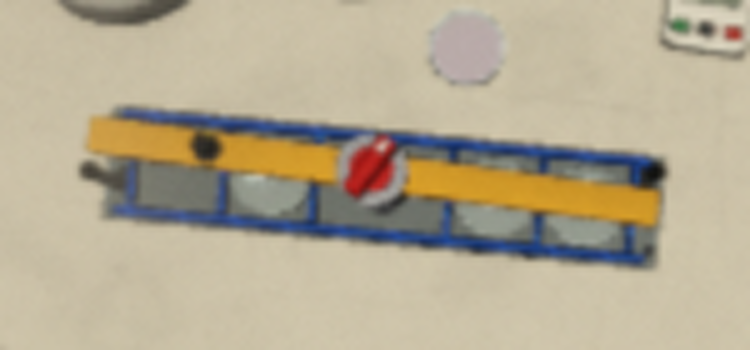

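The bar lies over the necks. The outer-left nest (+153) is empty, and flasks stand at +85, -85 and -153. I'll move above the carrier for a wrist view.

```bash
python3 -m handwheel '-1 55.1 -62.8 -10 0 0 -1.1;-1 55.1 -62.8 -10 0 0 -1.1;-1 55.1 -62.8 -10 0 0 -1.1;-1 55.1 -62.8 -10 0 0 -1.1;-1 55.1 -62.8 -10 0 0 -1.1;-1 55.1 -62.8 -10 0 0 -1.1;-1 55.1 -62.8 -10 0 0 -1.1;-1 55.1 -62.8 -10 0 0 -1.1;-1 55.1 -62.8 -10 0 0 -1.1;-1 55.1 -62.8 -10 0 0 -1.1;-1 55.1 -62.8 -10 0 0 -1.1;-1 55.1 -62.8 -10 0 0 -1.1' 40; python3 - <<'E'
from h import *
s=bot.sense();print(s["joints"].round(2),s["tool_pos"].round(),yaw()[0])
E
```

```text
time_s: 1.35
tool_pos: [461.1, -135.5, 321.9]
eef_rot: [2.378, 2.053, -0.0]
ft_force: [1.3, -1.2, 0.7]
width: 85.5
grip_force: 0.0
[ 0.55  0.25 -0.47  2.03  0.14  0.89 -0.14] [ 461. -135.  322.] -0.1463290785486108
```

```bash
python3 -m handwheel '-1 21 5.9 -2.8 0 0 0;-1 21 5.9 -2.8 0 0 0;-1 21 5.9 -2.8 0 0 0;-1 21 5.9 -2.8 0 0 0;-1 21 5.9 -2.8 0 0 0;-1 21 5.9 -2.8 0 0 0;-1 21 5.9 -2.8 0 0 0' ; python3 - <<'E'
from h import *
c=bot.capture("wrist");np.savez("w1.npz",**c);cv2.imwrite("pics/w1.png",c["image"])
s=bot.sense();print(s["joints"].round(2),s["tool_pos"].round(),yaw()[0])
E
```

```text
time_s: 2.05
tool_pos: [549.4, 61.6, 349.1]
eef_rot: [-2.377, -2.054, 0.002]
ft_force: [0.2, -0.7, -0.1]
width: 85.1
grip_force: 0.0
[ 0.18  0.33 -0.53  1.85  0.19  1.01 -0.57] [549.  61. 349.] -0.1467727436181619
```

View pics/w1.png

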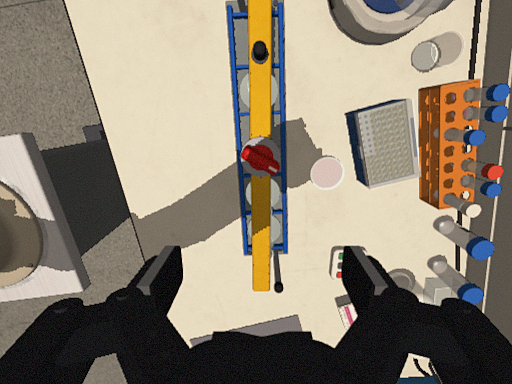

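The wrist view shows the handle at (260,50), the knob at (262,158) and flasks at (257,92), (262,190) and (264,228). The far nest at the top is empty.

```bash
python3 - <<'E'
from h import *
for n in("w1","top0"):
    c=dict(np.load(n+".npz"));print(n,(-c["R"].T@c["t"]).round())
    x0,y0,x1,y1=(225,0,300,300) if n=="w1" else (170,165,300,210)
    def roi(m):
        k=np.zeros_like(m);k[y0:y1,x0:x1]=m[y0:y1,x0:x1];return k
    for k in blobs(roi(mask(c,(17,150,80),(32,255,255))),40):
        r=cv2.minAreaRect(k);b=cv2.boxPoints(r);print("yellow",np.round(r[0]),r[1],[ray(c,*p,130).round(1)[:2] for p in b])
    for lo,hi in(((0,150,60),(4,255,255)),((172,150,60),(180,255,255))):
      for k in blobs(roi(mask(c,lo,hi)),15):
        r=cv2.minAreaRect(k);print("red",r,ray(c,*r[0],170).round(1))
    for k in blobs(roi(mask(c,(0,0,0),(180,255,45))),12):
        r=cv2.boundingRect(k);print("black",r,ray(c,r[0]+r[2]/2,r[1]+r[3]/2,167).round(1))
    for k in blobs(roi(mask(c,(100,120,40),(128,255,255))),40):
        r=cv2.minAreaRect(k);print("blue",np.round(r[0]),r[1],r[2],[ray(c,*p,20).round(1)[:2] for p in cv2.boxPoints(r)])
c=dict(np.load("w1.npz"));cv2.imwrite("pics/c2.png",cv2.resize(c["image"][0:300,190:340],None,fx=2,fy=2,interpolation=cv2.INTER_CUBIC))
E
```

```text
w1 [561. 138. 473.]
yellow [260. 232.] (115.0, 19.0) [array([536.2,  60.3]), array([560.2,  56.8]), array([ 536.6, -114.5]), array([ 509. , -110.5])]
yellow [260.  69.] (138.0, 23.0) [array([563.1, 249.8]), array([587.5, 246.2]), array([567.8, 102.6]), array([539.9, 106.8])]
red ((260.8868103027344, 157.6074676513672), (39.397178649902344, 24.56970977783203), 15.5241117477417) [553.1  87.2 170. ]
black (275, 279, 8, 13) [551.8 -82.2 167. ]
black (253, 41, 15, 20) [568.3 192.8 167. ]
blue [245. 129.] (249.649169921875, 19.95093536376953) 85.98582458496094 [array([532.5, 284.2]), array([560.7, 281.8]), array([ 528.4, -113.5]), array([ 491.5, -111. ])]
blue [277. 128.] (249.09609985351562, 14.470146179199219) 89.08334350585938 [array([591.5, 277.9]), array([611.8, 275.2]), array([ 570.5, -118.1]), array([ 544. , -114.7])]
top0 [ 411.   -7. 1509.]
yellow [266. 188.] (50.234066009521484, 7.442083835601807) [array([535.3,  60.7]), array([560.9,  57.4]), array([ 537.8, -114.5]), array([ 512.3, -110.9])]
yellow [202. 180.] (49.11775207519531, 7.31804895401001) [array([566., 280.]), array([591.4, 277. ]), array([568.6, 107.6]), array([543.3, 110.8])]
red ((233.0, 183.5), (8.0, 9.0), 0.0) [549.1  84.5 170. ]
blue [242. 194.] (93.33448791503906, 7.8607940673828125) 5.710593223571777 [array([529.4, 236.9]), array([558.7, 234.1]), array([ 521. , -112.2]), array([ 491.9, -108.9])]
```

View pics/c2.png

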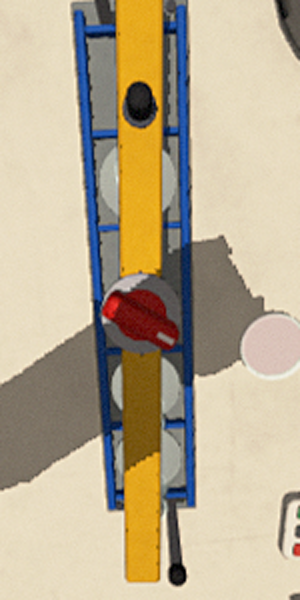

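```bash
python3 -m handwheel '-1 13.7 -0.15 5 0 0 -0.043;-1 13.7 -0.15 5 0 0 -0.043;-1 13.7 -0.15 5 0 0 -0.043;-0.3 13.7 -0.15 10 0 0 -0.043;-0.3 13.7 -0.15 15 0 0 -0.043;-0.3 13.7 -0.15 17 0 0 -0.043;-0.3 13.7 -0.15 19.3 0 0 -0.043;-0.3 13.7 -0.15 19.3 0 0 -0.043;0.4 13.7 -0.15 19.3 0 0 -0.043;0.7 13.7 -0.15 19.3 0 0 -0.043;0.7 13.7 -0.15 19.3 0 0 -0.043;0.7 13.7 -0.15 19.3 0 0 -0.043' 40; python3 -m handwheel '1 0 0 0 0 0 0;1 0 0 0 0 0 0;1 0 0 0 0 0 0' 40;  python3 - <<'E'
from h import *
c=bot.capture("wrist");np.savez("w2.npz",**c);cv2.imwrite("pics/w2.png",c["image"])
s=bot.sense();print(s["joints"].round(2),s["tool_pos"].round(1),yaw()[0])
# arc from current
cc=np.array([551.7,82.8]);p=s["tool_pos"][:2]
R=yaw()[1]
a0=np.arctan2(*(p-cc)[::-1]);r=np.hypot(*(p-cc));print(r,a0)
for i in range(1,12):
    a=a0-i*0.125;d=cc+r*np.array([np.cos(a),np.sin(a)])-p
    print((R.T@np.array([d[0],d[1],0])/10).round(1))
E
```

```text
time_s: 3.3
tool_pos: [568.7, 197.5, 158.0]
eef_rot: [2.332, 2.103, 0.002]
ft_force: [-1.8, -1.7, 7.0]
width: 13.6
grip_force: 20.1
time_s: 3.6
tool_pos: [568.7, 197.5, 158.0]
eef_rot: [2.332, 2.103, 0.002]
ft_force: [-0.9, -1.7, 8.1]
width: 12.3
grip_force: 38.9
[-0.12  0.6  -0.45  1.95  0.41  0.68 -0.93] [568.7 197.5 158. ] -0.103413414913736
115.93083729276657 1.4233152578429131
[-0.2  1.4  0. ]
[-0.5  2.8  0. ]
[-1.   4.2  0. ]
[-1.7  5.5  0. ]
[-2.5  6.7  0. ]
[-3.5  7.8  0. ]
[-4.5  8.7  0. ]
[-5.8  9.5  0. ]
[-7.  10.2  0. ]
[-8.4 10.6  0. ]
[-9.8 10.9  0. ]
```

```bash
python3 -m handwheel '1 -0.2 1.4 -0.3 0 0 0;1 -0.5 2.8 -0.3 0 0 0;1 -1 4.2 -0.3 0 0 0;1 -1.7 5.5 -0.3 0 0 0;1 -2.5 6.7 -0.3 0 0 0;1 -3.5 7.8 -0.3 0 0 0;1 -4.5 8.7 -0.3 0 0 0;1 -5.8 9.5 -0.3 0 0 0;1 -7 10.2 -0.3 0 0 0;1 -8.4 10.6 -0.3 0 0 0;1 -9.8 10.9 -0.3 0 0 0;1 -9.8 10.9 -0.3 0 0 0' 20; python3 -m handwheel '-0.2 0 0 0 0 0 0;-0.2 0 0 0 0 0 0;-0.2 0 0 -5 0 0 0;-0.5 0 0 -10 0 0 0;-1 0 -5 -15 0 0 0;-1 5 -10 -20 0 0 0;-1 5 -11 -20 0 0 0;-1 5 -11 -20 0 0 0;-1 5 -11 -20 0 0 0' 40;  python3 - <<'E'
from h import *
c=bot.capture("wrist");np.savez("w2.npz",**c);cv2.imwrite("pics/w2.png",c["image"])
s=bot.sense();print(s["joints"].round(2),s["tool_pos"].round(1),yaw()[0],(-c["R"].T@c["t"]).round())
E
```

```text
time_s: 4.85
tool_pos: [665.9, 84.8, 159.4]
eef_rot: [2.336, 2.1, -0.005]
ft_force: [-5.5, -0.3, -6.8]
width: 12.8
grip_force: 35.9
time_s: 5.75
tool_pos: [562.2, 151.6, 362.2]
eef_rot: [2.327, 2.106, 0.007]
ft_force: [1.0, 0.2, -0.8]
width: 85.3
grip_force: 0.0
[ 0.07  0.37 -0.58  1.78  0.23  1.06 -0.7 ] [562.9 149.9 360.7] -0.10229899549766064 [570. 228. 486.]
```

View pics/w2.png

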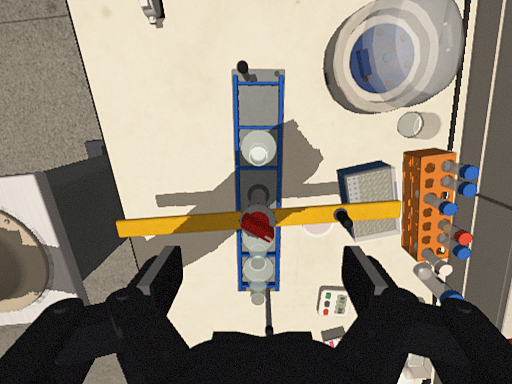

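The bar is now across the carrier, and flasks are at (258,150), about (258,240) and (258,290). The depth map should locate the rims.

```bash
cat >> h.py <<'E'
def cloud(c):
    v,u=np.mgrid[0:384,0:512];Z=c["range_z"].astype(float)
    P=np.stack([(u-c["mtx"][0,2])/c["mtx"][0,0]*Z,(v-c["mtx"][1,2])/c["mtx"][1,1]*Z,Z],-1)
    W=(P-c["t"])@c["R"];W[Z<=0]=np.nan;return W
POST=np.array([551.7,82.8]);CX=np.array([.9946,-.104]);CY=np.array([.104,.9946])
def nest(y): return POST+CY*y
E
python3 - <<'E'
from h import *
for c in (dict(np.load("w2.npz")),bot.capture("top")):
    W=cloud(c)
    for y in(-153,-85,85,153):
        n=nest(y);d=np.hypot(W[...,0]-n[0],W[...,1]-n[1])
        for lo,hi in((92,116),):
            m=(d<35)&(W[...,2]>lo)&(W[...,2]<hi)
            if m.sum()>4:
                q=W[m];e=q[:,:2].min(0),q[:,:2].max(0);print(y,n.round(1),m.sum(),np.median(q,0).round(1),((e[0]+e[1])/2).round(1),(e[1]-e[0]).round(1))
    print(np.isnan(W[...,2]).sum())
c=dict(np.load("w2.npz"));cv2.imwrite("pics/c3.png",cv2.resize(c["image"][120:320,210:310],None,fx=3,fy=3,interpolation=cv2.INTER_CUBIC))
E
```

```text
-153 [535.8 -69.4] 185 [534.9 -66.4 100.5] [535.4 -67.7] [25.7 26.8]
-85 [542.9  -1.7] 178 [542.    2.5 101.2] [5.419e+02 4.000e-01] [26.  26.6]
85 [560.5 167.3] 135 [560.9 166.9 103.4] [560.3 167.6] [26.9 27.3]
773
-153 [535.8 -69.4] 19 [534.9 -69.3 101.9] [537.  -69.3] [24.9 21.6]
-85 [542.9  -1.7] 20 [544.7  -0.8 103. ] [544.5  -0.8] [24.8 24.8]
785
```

View pics/c3.png

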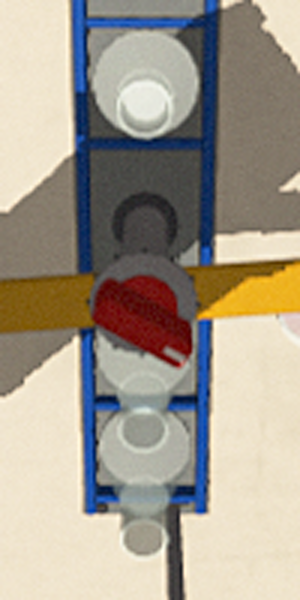

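```bash
python3 -m handwheel '-1 -19 -0.2 5 0 0 0;-1 -19 -0.2 5 0 0 0;-1 -19 -0.2 5 0 0 0;-1 -19 -0.2 5 0 0 0;-1 -19 -0.2 5 0 0 0'; python3 - <<'E'
from h import *
c=bot.capture("wrist");np.savez("w3.npz",**c);print(bot.sense()["tool_pos"],(-c["R"].T@c["t"]).round())
W=cloud(c)
for y in(-153,-85,85):
    n=nest(y);d=np.hypot(W[...,0]-n[0],W[...,1]-n[1]);m=(d<35)&(W[...,2]>98)&(W[...,2]<112)
    if m.sum()>4:
        q=W[m];e=q[:,:2].min(0),q[:,:2].max(0);print(y,n.round(1),m.sum(),np.median(q,0).round(1),((e[0]+e[1])/2).round(1),(e[1]-e[0]).round(1))
E
python3 -m handwheel '-1 -38.5 -4 5 0 0 0;-1 -38.5 -4 5 0 0 0;-1 -38.5 -4 5 0 0 0;-1 -38.5 -4 5 0 0 0;-1 -38.5 -4 5 0 0 0;-1 -38.5 -4 5 0 0 0;-1 -38.5 -4 5 0 0 0;-1 -38.5 -4 5 0 0 0;-1 -38.5 -4 5 0 0 0'; cat >> h.py <<'E'
def stoppers(c):
    W=cloud(c);out=[]
    for k in blobs(mask(c,(3,150,80),(18,255,255)),60):
        m=np.zeros((384,512),np.uint8);cv2.drawContours(m,[k],-1,255,-1)
        q=W[(m>0)&(W[...,2]>22)&(W[...,2]<40)]
        if len(q)<20: continue
        (x,y),r=cv2.minEnclosingCircle(q[:,:2].astype(np.float32));out.append((round(x,1),round(y,1),round(r,1),round(float(np.nanpercentile(q[:,2],90)),1)))
    return out
E
python3 - <<'E'
from h import *
c=bot.capture("wrist");np.savez("w4.npz",**c);cv2.imwrite("pics/w4.png",c["image"]);print(bot.sense()["tool_pos"],bot.sense()["joints"].round(2),(-c["R"].T@c["t"]).round())
print(*stoppers(c),sep="\n")
E
```

```text
time_s: 6.35
tool_pos: [539.4, -47.8, 306.1]
eef_rot: [-2.343, -2.09, 0.01]
ft_force: [0.2, 0.4, -1.6]
width: 85.5
grip_force: 0.0
[540.32447513 -44.07773857 307.21851909] [550.  29. 429.]
-153 [535.8 -69.4] 161 [535.1 -68.4 103.4] [535.3 -68.2] [26.6 26.4]
-85 [542.9  -1.7] 159 [541.4  -1.1 103.6] [542.   -0.8] [27.1 26.7]
time_s: 7.3
tool_pos: [458.8, -424.2, 257.2]
eef_rot: [-2.341, -2.094, 0.004]
ft_force: [0.5, -0.5, -0.0]
width: 85.3
grip_force: 0.0
[ 460.29833755 -420.71982842  257.67687997] [ 0.95  0.5  -0.44  1.81  0.27  0.89  0.28] [ 468. -348.  381.]
(390.9, -424.2, 16.6, 27.6)
(477.0, -415.2, 16.6, 28.0)
(551.8, -395.1, 16.7, 28.0)
(387.3, -344.8, 16.7, 27.8)
(455.1, -328.5, 16.6, 27.9)
```

View pics/w4.png

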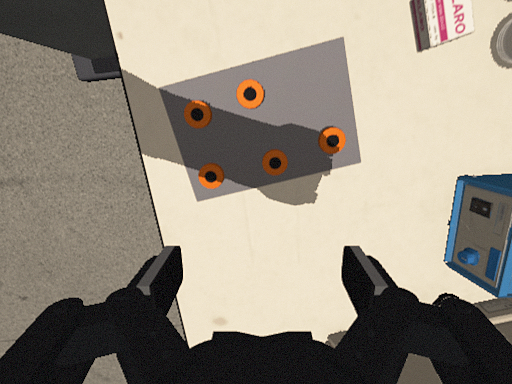

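```bash
python3 - <<'E'
from h import *
print(shift([455.1,-328.5,26]))
E
```

```text
[ 9.09 -1.47 23.18]
```

```bash
python3 -m handwheel '-0.3 9.1 -1.5 5 0 0 0;-0.3 9.1 -1.5 10 0 0 0;-0.3 9.1 -1.5 15 0 0 0;-0.3 9.1 -1.5 18 0 0 0;-0.3 9.1 -1.5 19 0 0 0;-0.3 9.1 -1.5 19 0 0 0' 60; python3 - <<'E'
from h import *
print(shift([455.1,-328.5,26]),bot.sense()["width"]);c=bot.capture("wrist");print(stoppers(c))
E
```

```text
time_s: 7.95
tool_pos: [455.4, -322.5, 66.2]
eef_rot: [-2.324, -2.104, 0.001]
ft_force: [-0.5, 0.2, 0.3]
width: 55.8
grip_force: 0.0
[-0.62  0.06  4.02] 55.78047090278553
[(476.1, -406.8, 13.9, 27.2), (385.4, -342.5, 16.5, 27.6), (454.6, -328.5, 17.1, 27.8)]
```

```bash
python3 -m handwheel '-0.3 -0.5 0 2 0 0 0;-0.3 -0.5 0 4 0 0 0;-0.3 -0.5 0 4 0 0 0;0.2 -0.5 0 4 0 0 0;0.4 -0.5 0 4 0 0 0;0.4 -0.5 0 4 0 0 0;0.4 -0.5 0 4 0 0 0' 60; python3 - <<'E'
from h import *
print(shift([455.1,-328.5,26]),bot.sense()["width"])
E
```

```text
time_s: 8.7
tool_pos: [456.2, -330.9, 31.5]
eef_rot: [2.331, 2.102, 0.001]
ft_force: [-2.6, 1.4, 15.2]
width: 31.5
grip_force: 58.1
[ 0.23 -0.14  0.55] 31.506780016043816
```

```bash
python3 -m handwheel '0.4 0 0 -5 0 0 0;0.4 0 0 -10 0 0 0;0.4 0 0 -15 0 0 0;0.4 10 0 -20 0 0 0;0.4 10 0 -20 0 0 0;0.4 10 0 -20 0 0 0' 60; python3 - <<'E'
from h import *
s=bot.sense();print(s["tool_pos"],s["width"],s["grip_force"])
c=bot.capture("wrist");np.savez("w5.npz",**c);cv2.imwrite("pics/w5.png",c["image"])
R=Ro.from_rotvec(s["eef_rot"]).as_matrix();W=cloud(c)
for k in blobs(mask(c,(3,150,80),(18,255,255)),60):
    m=np.zeros((384,512),np.uint8);cv2.drawContours(m,[k],-1,255,-1);q=W[(m>0)&np.isfinite(W[...,2])]
    t=(q-s["tool_pos"])@R
    print(cv2.boundingRect(k),np.median(t,0).round(1),t.min(0).round(1),t.max(0).round(1))
print(shift([560.5,167.5,200]))
E
```

```text
time_s: 9.3
tool_pos: [467.0, -226.8, 233.4]
eef_rot: [2.325, 2.107, 0.005]
ft_force: [0.0, 0.4, 0.0]
width: 31.1
grip_force: 59.5
[ 466.96117653 -226.78862451  233.44978087] 31.14920232293018 59.4728638837114
(222, 301, 12, 21) [-205.9  -46.9  206.8] [-245.1  -62.6  -17.4] [-10.9 -15.  234.2]
(269, 288, 23, 24) [-183.1   26.9  207. ] [-216.2   11.3  204.1] [-169.5   46.   231.5]
(232, 222, 60, 63) [4.8 0.9 4.7] [-174.1  -14.9    2.7] [ 19.2  29.7 231. ]
[40.19  5.44  3.3 ]
```

View pics/w5.png

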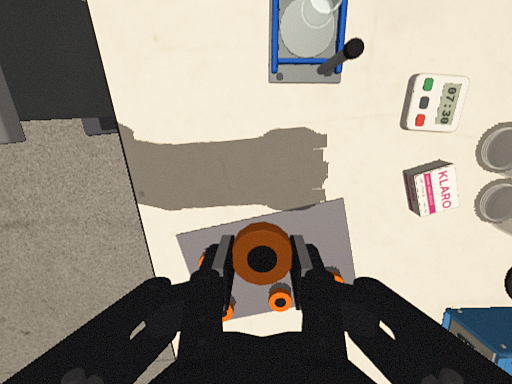

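The stopper is held square in the jaws, with its head at (262,253) and about 2 mm ahead of the TCP. I'll move to the flask at +85.

```bash
cat >> h.py <<'E'
def inhand(c,s):
    R=Ro.from_rotvec(s["eef_rot"]).as_matrix();W=cloud(c)
    t=(W-s["tool_pos"])@R
    m=(mask(c,(3,150,60),(18,255,255))>0)&(np.abs(t[...,0])<30)&(np.abs(t[...,1])<25)&(t[...,2]>-8)&(t[...,2]<30)
    q=t[m]; zt=np.median(q[:,2]);q=q[np.abs(q[:,2]-zt)<2.5]
    (x,y),r=cv2.minEnclosingCircle(q[:,:2].astype(np.float32));return np.round([x,y,r,zt],1)
def rim(c,P):
    W=cloud(c);d=np.hypot(W[...,0]-P[0],W[...,1]-P[1]);o=mask(c,(3,150,60),(18,255,255))>0
    m=(d<22)&(W[...,2]>98)&(W[...,2]<112)&~o
    q=W[m];
    if len(q)<20:return len(q)
    (x,y),r=cv2.minEnclosingCircle(q[:,:2].astype(np.float32));return np.round([x,y,r,len(q)],1)
E
python3 -m handwheel '0.4 39.8 5.4 0 0 0 0;0.4 39.8 5.4 0 0 0 0;0.4 39.8 5.4 0 0 0 0;0.4 39.8 5.4 0 0 0 0;0.4 39.8 5.4 0 0 0 0;0.4 39.8 5.4 0 0 0 0;0.4 39.8 5.4 0 0 0 0;0.4 39.8 5.4 0 0 0 0;0.4 39.8 5.4 5 0 0 0;0.4 39.8 5.4 5 0 0 0;0.4 39.8 5.4 5 0 0 0'; python3 - <<'E'
from h import *
s=bot.sense();c=bot.capture("wrist");h=inhand(c,s);print(s["tool_pos"].round(1),s["width"],h,rim(c,(560.5,167.5)),yaw()[0])
R=yaw()[1];T=np.array([560.5,167.5,124])-R@np.array([h[0],h[1],0]);print(shift(T))
E
```

```text
time_s: 10.45
tool_pos: [559.8, 157.8, 179.0]
eef_rot: [-2.333, -2.103, 0.005]
ft_force: [0.4, -0.0, -0.4]
width: 31.2
grip_force: 59.7
[559.8 157.8 179. ] 31.249561830702785 [ 2.1  0.4 17.1  4.9] [560.4 167.7  13.8 435. ] -0.10451258480265745
[ 0.76 -0.14  5.62]
```

```bash
python3 -m handwheel '0.4 0.75 -0.15 1 0 0 0;0.4 0.75 -0.15 2 0 0 0;0.4 0.75 -0.15 2 0 0 0;0.4 0.75 -0.15 2 0 0 0;0.4 0.75 -0.15 2 0 0 0'; cat > al.py <<'E'
from h import *
import sys
P=np.array([float(a) for a in sys.argv[1:3]])
s=bot.sense();c=bot.capture("wrist");h=inhand(c,s);r=rim(c,P)
print(s["tool_pos"].round(1),round(s["width"],1),s["ft_force"].round(1),"hand",h,"rim",r)
if not np.isscalar(r) and abs(r[2]-13.8)<1: P=r[:2]
R=yaw()[1];T=np.array([P[0],P[1],110+h[3]+6])-R@np.array([h[0],h[1],0]);print("shift",shift(T))
E
python3 al.py 560.4 167.7
```

```text
time_s: 11.0
tool_pos: [559.6, 166.7, 159.8]
eef_rot: [2.333, 2.104, 0.0]
ft_force: [0.7, -0.7, 0.4]
width: 31.2
grip_force: 59.7
[559.6 166.7 159.8] 31.2 [ 0.7 -0.7  0.4] hand [ 1.9  1.  17.2  4.9] rim [560.1 168.   13.6 299. ]
shift [-0.06 -0.07  3.9 ]
```

```bash
python3 -m handwheel '0.4 -0.05 -0.05 1 0 0 0;0.4 -0.05 -0.05 2 0 0 0;0.4 -0.05 -0.05 3 0 0 0;0.4 -0.05 -0.05 3.6 0 0 0;0.4 -0.05 -0.05 4 0 0 0;0.4 -0.05 -0.05 4 0 0 0'; python3 - <<'E'
from h import *
s=bot.sense();c=bot.capture("wrist");cv2.imwrite("pics/w6.png",c["image"]);print(s["tool_pos"].round(1),inhand(c,s),s["ft_force"].round(1),s["width"])
E
```

```text
time_s: 11.65
tool_pos: [559.1, 166.8, 120.7]
eef_rot: [2.332, 2.104, 0.001]
ft_force: [-3.7, -1.7, 15.9]
width: 31.1
grip_force: 61.2
[559.1 166.8 120.7] [ 2.   0.6 17.2  4.8] [-3.7 -1.7 15.9] 31.13817136402574
```

View pics/w6.png

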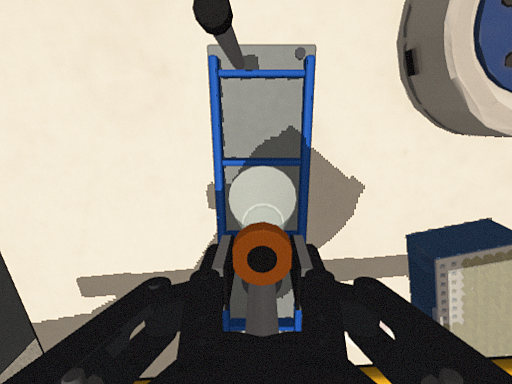

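The head at (262,252) sits on the neck with about 16 N of upward force at the predicted home height. I'll release, lift and measure.

```bash
python3 -m handwheel '0 0 0 0 0 0 0;-0.4 0 0 0 0 0 0;-0.4 0 0 0 0 0 0;-0.4 0 0 -5 0 0 0;-0.4 0 0 -10 0 0 0;-0.4 0 0 -12 0 0 0;-0.4 0 0 -12 0 0 0;-0.4 0 0 -12 0 0 0'; cat >>h.py <<'E'
def seated(c,P):
    W=cloud(c);d=np.hypot(W[...,0]-P[0],W[...,1]-P[1]);o=mask(c,(3,150,60),(18,255,255))>0
    q=W[o&(d<30)&(W[...,2]>90)]
    if len(q)<30:return None
    zt=np.percentile(q[:,2],80);q=q[np.abs(q[:,2]-zt)<3];(x,y),r=cv2.minEnclosingCircle(q[:,:2].astype(np.float32))
    A=np.c_[q[:,:2]-[x,y],np.ones(len(q))];k=np.linalg.lstsq(A,q[:,2],rcond=None)[0]
    return np.round([x,y,r,zt,k[0],k[1]],3)
E
python3 - <<'E'
from h import *
s=bot.sense();c=bot.capture("wrist");print(s["tool_pos"].round(1),seated(c,(560.2,167.7)));print(shift([460,-400,260]))
E
```

```text
time_s: 12.5
tool_pos: [558.8, 166.1, 239.3]
eef_rot: [2.333, 2.104, -0.0]
ft_force: [-0.5, 0.6, -0.0]
width: 59.7
grip_force: 0.0
[558.8 166.1 239.3] [ 5.60184e+02  1.68948e+02  1.68090e+01  1.16425e+02  2.00000e-03
 -5.00000e-03]
[-57.31  -3.97  -2.1 ]
```

Flask A is stoppered and home: head top 116.4 mm against 116, and level. Next stopper.

```bash
python3 -m handwheel '-0.3 -57 -4 -2 0 0 0;-0.3 -57 -4 -2 0 0 0;-0.3 -57 -4 -2 0 0 0;-0.3 -57 -4 -2 0 0 0;-0.3 -57 -4 -2 0 0 0;-0.3 -57 -4 -2 0 0 0;-0.3 -57 -4 -2 0 0 0;-0.3 -57 -4 -2 0 0 0;-0.3 -57 -4 -2 0 0 0;-0.3 -57 -4 -2 0 0 0;-0.3 -57 -4 -2 0 0 0;-0.3 -57 -4 -2 0 0 0'; python3 -m handwheel '-0.3 0 0 0 0 0 0;-0.3 0 0 0 0 0 0'; python3 - <<'E'
from h import *
s=bot.sense();c=bot.capture("wrist");print(s["tool_pos"].round(1))
for p in stoppers(c):print(p,shift([p[0],p[1],36]))
E
```

```text
time_s: 13.75
tool_pos: [457.7, -401.5, 257.3]
eef_rot: [-2.337, -2.096, 0.003]
ft_force: [1.0, 0.2, -0.2]
width: 55.6
grip_force: 0.0
time_s: 13.95
tool_pos: [460.0, -395.9, 257.8]
eef_rot: [-2.331, -2.102, -0.0]
ft_force: [0.9, 1.0, -0.3]
width: 55.6
grip_force: 0.0
[ 460.  -395.9  257.8]
(390.4, -424.1, 16.8, 27.7) [-3.65 -6.64 22.23]
(476.5, -415.3, 16.7, 27.7) [-1.9   1.83 22.22]
(551.8, -395.3, 16.9, 28.0) [ 0.86  9.12 22.21]
(387.3, -345.0, 16.7, 27.7) [ 4.19 -7.76 22.24]
```

```bash
python3 -m handwheel '-0.3 -1.9 1.8 5 0 0 0;-0.3 -1.9 1.8 10 0 0 0;-0.3 -1.9 1.8 14 0 0 0;-0.3 -1.9 1.8 17 0 0 0;-0.3 -1.9 1.8 17 0 0 0;-0.3 -1.9 1.8 17 0 0 0;-0.3 -1.9 1.8 17 0 0 0'; python3 - <<'E'
from h import *
s=bot.sense();c=bot.capture("wrist");print(s["tool_pos"].round(1),shift([476.5,-415.3,35]))
print(stoppers(c))
E
```

```text
time_s: 14.7
tool_pos: [477.8, -417.0, 91.5]
eef_rot: [2.33, 2.104, 0.001]
ft_force: [-1.1, -0.8, 0.3]
width: 55.3
grip_force: 0.0
[ 477.8 -417.    91.5] [ 0.21 -0.15  5.67]
[(390.3, -424.5, 17.3, 27.7), (476.5, -415.7, 17.0, 27.8), (551.6, -395.6, 16.9, 28.0), (387.3, -345.3, 17.0, 27.7)]
```

```bash
python3 -m handwheel '-0.3 0.2 -0.1 3 0 0 0;-0.3 0.2 -0.1 5 0 0 0;-0.3 0.2 -0.1 5.6 0 0 0;-0.3 0.2 -0.1 5.6 0 0 0;0.2 0.2 -0.1 5.6 0 0 0;0.4 0.2 -0.1 5.6 0 0 0;0.4 0.2 -0.1 5.6 0 0 0;0.4 0.2 -0.1 5.6 0 0 0;0.4 0.2 -0.1 1 0 0 0;0.4 0.2 -0.1 -4 0 0 0;0.4 0.2 -0.1 -9 0 0 0;0.4 0.2 -0.1 -14 0 0 0' 60; python3 - <<'E'
from h import *
s=bot.sense();print(s["tool_pos"].round(1),s["width"],shift([542.1,-4,180]))
E
```

```text
time_s: 15.95
tool_pos: [475.4, -415.0, 232.7]
eef_rot: [2.332, 2.103, 0.0]
ft_force: [0.7, -1.5, -1.5]
width: 30.9
grip_force: 59.8
[ 475.4 -415.   232.7] 30.88158754718241 [41.57  2.4   5.25]
```

```bash
python3 -m handwheel '0.4 41.5 2.4 0 0 0 0;0.4 41.5 2.4 0 0 0 0;0.4 41.5 2.4 0 0 0 0;0.4 41.5 2.4 0 0 0 0;0.4 41.5 2.4 0 0 0 0;0.4 41.5 2.4 0 0 0 0;0.4 41.5 2.4 0 0 0 0;0.4 41.5 2.4 0 0 0 0;0.4 41.5 2.4 3 0 0 0;0.4 41.5 2.4 6 0 0 0;0.4 41.5 2.4 6 0 0 0;0.4 41.5 2.4 6 0 0 0'; python3 -m handwheel '0.4 0 0 0 0 0 0;0.4 0 0 0 0 0 0' >/dev/null; python3 al.py 542.1 -0.7
```

```text
time_s: 17.15
tool_pos: [542.2, -5.0, 170.3]
eef_rot: [-2.333, -2.104, 0.001]
ft_force: [-0.3, -0.0, 0.1]
width: 31.0
grip_force: 59.8
[542.9  -5.4 171. ] 31.1 [ 0.  -0.3  0.6] hand [-0.2  0.9 17.1  8.6] rim [ 5.421e+02 -5.000e-01  1.360e+01  3.830e+02]
shift [ 0.5  -0.22  4.63]
```

```bash
python3 -m handwheel '0.4 0.5 -0.15 1 0 0 0;0.4 0.5 -0.15 1.5 0 0 0;0.4 0.5 -0.15 1.5 0 0 0;0.4 0.5 -0.15 1.5 0 0 0' >/dev/null; python3 al.py 542.1 -0.6
```

```text
[5.411e+02 4.000e-01 1.542e+02] 31.2 [ 0.5 -0.8  0.6] hand [-0.2  0.7 17.1  8.7] rim [5.42e+02 5.00e-01 1.34e+01 2.78e+02]
shift [0.03 0.01 2.97]
```

```bash
python3 -m handwheel '0.4 0 0 1 0 0 0;0.4 0 0 2 0 0 0;0.4 0 0 2.6 0 0 0;0.4 0 0 3 0 0 0;0.4 0 0 3.1 0 0 0'; python3 -c "
from h import *
s=bot.sense();c=bot.capture('wrist');print(s['tool_pos'].round(1),inhand(c,s))"
```

```text
time_s: 18.35
tool_pos: [541.3, 0.5, 124.2]
eef_rot: [2.332, 2.104, -0.001]
ft_force: [-6.3, -0.5, 26.3]
width: 31.3
grip_force: 62.5
[5.413e+02 5.000e-01 1.242e+02] [ 0.1  0.8 16.8  8.4]
```

```bash
python3 -m handwheel '0 0 0 0 0 0 0;-0.4 0 0 0 0 0 0;-0.4 0 0 0 0 0 0;-0.4 0 0 -5 0 0 0;-0.4 0 0 -10 0 0 0;-0.4 0 0 -12 0 0 0;-0.4 0 0 -12 0 0 0;-0.4 0 0 -12 0 0 0'; python3 - <<'E'
from h import *
s=bot.sense();c=bot.capture("wrist");print(s["tool_pos"].round(1),seated(c,(542.1,0)),seated(c,(560.2,167.7)));print(shift([460,-400,260]))
E
```

```text
time_s: 19.2
tool_pos: [541.1, 0.0, 243.4]
eef_rot: [2.333, 2.103, 0.0]
ft_force: [-0.9, 0.4, 0.1]
width: 59.9
grip_force: 0.0
[541.1   0.  243.4] [ 5.42259e+02  3.60000e-01  1.68210e+01  1.16473e+02  0.00000e+00
 -3.00000e-03] [5.59171e+02 1.57747e+02 1.29620e+01 1.16024e+02 1.20000e-02 9.90000e-02]
[-40.62  -3.91  -1.72]
```

Flask B is home too (A is only partly in view here). Third stopper.

```bash
python3 -m handwheel '-0.3 -40.5 -4 -1.5 0 0 0;-0.3 -40.5 -4 -1.5 0 0 0;-0.3 -40.5 -4 -1.5 0 0 0;-0.3 -40.5 -4 -1.5 0 0 0;-0.3 -40.5 -4 -1.5 0 0 0;-0.3 -40.5 -4 -1.5 0 0 0;-0.3 -40.5 -4 -1.5 0 0 0;-0.3 -40.5 -4 -1.5 0 0 0;-0.3 -40.5 -4 -1.5 0 0 0;-0.3 -40.5 -4 -1.5 0 0 0;-0.3 -40.5 -4 -1.5 0 0 0;-0.3 -40.5 -4 -1.5 0 0 0' >/dev/null; python3 - <<'E'
from h import *
s=bot.sense();c=bot.capture("wrist");print(s["tool_pos"].round(1))
for p in stoppers(c):print(p,shift([p[0],p[1],36]))
E
```

```text
[ 460.5 -396.2  258. ]
(390.4, -424.1, 16.8, 27.8) [-3.47 -6.7  22.23]
(551.6, -395.6, 16.8, 28.1) [ 0.97  9.06 22.23]
(387.0, -345.0, 16.9, 27.8) [ 4.36 -7.83 22.24]
```

```bash
python3 -m handwheel '-0.3 1 9 5 0 0 0;-0.3 1 9 10 0 0 0;-0.3 1 9 14 0 0 0;-0.3 1 9 17 0 0 0;-0.3 1 9 17 0 0 0;-0.3 1 9 17 0 0 0;-0.3 1 9 17 0 0 0'; python3 - <<'E'
from h import *
s=bot.sense();c=bot.capture("wrist");print(s["tool_pos"].round(1),shift([551.6,-395.6,33]))
print(stoppers(c))
E
```

```text
time_s: 21.2
tool_pos: [551.2, -398.0, 91.1]
eef_rot: [2.331, 2.103, 0.001]
ft_force: [0.3, 0.3, 0.2]
width: 55.2
grip_force: 0.0
[ 551.2 -398.    91.1] [ 0.29 -0.02  5.86]
[(390.8, -424.2, 17.2, 27.5), (551.9, -395.4, 16.9, 27.9), (387.7, -345.3, 17.2, 27.6)]
```

```bash
python3 -m handwheel '-0.3 0.2 0 3 0 0 0;-0.3 0.2 0 5 0 0 0;-0.3 0.2 0 5.7 0 0 0;-0.3 0.2 0 5.7 0 0 0;0.2 0.2 0 5.7 0 0 0;0.4 0.2 0 5.7 0 0 0;0.4 0.2 0 5.7 0 0 0;0.4 0.2 0 5.7 0 0 0;0.4 0.2 0 1 0 0 0;0.4 0.2 0 -4 0 0 0;0.4 0.2 0 -9 0 0 0;0.4 0.2 0 -14 0 0 0' 60; python3 - <<'E'
from h import *
s=bot.sense();print(s["tool_pos"].round(1),s["width"],shift([535.4,-72,180]))
E
```

```text
time_s: 22.45
tool_pos: [550.4, -395.6, 231.8]
eef_rot: [2.332, 2.103, 0.001]
ft_force: [0.4, -1.0, -1.0]
width: 31.1
grip_force: 59.9
[ 550.4 -395.6  231.8] 31.13034866227852 [32.04 -4.83  5.16]
```

```bash
python3 -m handwheel '0.4 32 -4.8 0 0 0 0;0.4 32 -4.8 0 0 0 0;0.4 32 -4.8 0 0 0 0;0.4 32 -4.8 0 0 0 0;0.4 32 -4.8 0 0 0 0;0.4 32 -4.8 0 0 0 0;0.4 32 -4.8 3 0 0 0;0.4 32 -4.8 6 0 0 0;0.4 32 -4.8 6 0 0 0;0.4 32 -4.8 6 0 0 0;0.4 32 -4.8 6 0 0 0;0.4 32 -4.8 6 0 0 0'; python3 al.py 535.4 -68.2
```

```text
time_s: 23.65
tool_pos: [536.4, -73.3, 170.0]
eef_rot: [2.333, 2.101, 0.002]
ft_force: [-0.3, -0.7, -0.4]
width: 31.1
grip_force: 59.9
[536.4 -73.3 170. ] 31.1 [-0.3 -0.7 -0.4] hand [ 0.9  0.8 17.1  6.9] rim [535.  -68.4  13.6 374. ]
shift [ 0.38 -0.27  4.69]
```

```bash
python3 -m handwheel '0.4 0.4 -0.2 1 0 0 0;0.4 0.4 -0.2 1.5 0 0 0;0.4 0.4 -0.2 1.5 0 0 0;0.4 0.4 -0.2 1.5 0 0 0' >/dev/null; python3 al.py 535.2 -68.2
```

```text
[534.  -68.2 153.2] 31.1 [ 0.2 -0.3 -0.6] hand [ 0.8  0.4 17.   7. ] rim [535.5 -67.1  13.6 282. ]
shift [0.04 0.08 3.04]
```

```bash
python3 -m handwheel '0.4 0 0.05 1 0 0 0;0.4 0 0.05 2 0 0 0;0.4 0 0.05 2.6 0 0 0;0.4 0 0.05 3 0 0 0;0.4 0 0.05 3.1 0 0 0'; python3 -c "
from h import *
s=bot.sense();c=bot.capture('wrist');print(s['tool_pos'].round(1),inhand(c,s))"
```

```text
time_s: 24.65
tool_pos: [534.6, -68.2, 122.6]
eef_rot: [2.333, 2.104, -0.001]
ft_force: [-4.4, 0.5, 15.9]
width: 31.4
grip_force: 61.5
[534.6 -68.2 122.6] [ 0.8  0.6 17.1  6.8]
```

```bash
python3 -m handwheel '0 0 0 0 0 0 0;-0.4 0 0 0 0 0 0;-0.4 0 0 0 0 0 0;-0.4 0 0 -5 0 0 0;-0.4 0 0 -10 0 0 0;-0.4 0 0 -15 0 0 0;-1 7 0 -18 0 0 0;-1 12 0 -18 0 0 0;-1 12 0 -18 0 0 0;-1 12 0 -18 0 0 0;-1 12 0 -18 0 0 0'; python3 - <<'E'
from h import *
s=bot.sense();c=bot.capture("wrist");np.savez("w7.npz",**c);cv2.imwrite("pics/w7.png",c["image"]);print(s["tool_pos"].round(1))
for p in((535.3,-67.8),(542.1,0),(560.2,167.7)):print(seated(c,p))
W=cloud(c);m=(mask(c,(0,0,0),(180,255,60))>0)&(np.hypot(W[...,0]-666,W[...,1]-85)<40)&(W[...,2]>158)&(W[...,2]<175)
q=W[m];print(len(q),q.mean(0).round(1) if len(q) else "");print(shift([666.5,84.8,164]))
E
```

```text
time_s: 25.8
tool_pos: [546.8, 51.1, 302.4]
eef_rot: [2.331, 2.106, -0.001]
ft_force: [-0.0, -0.7, -1.4]
width: 85.5
grip_force: 0.0
[546.8  51.1 302.4]
[ 5.35153e+02 -6.72060e+01  1.70110e+01  1.16419e+02 -1.00000e-02
 -7.00000e-03]
[ 5.42281e+02  6.96000e-01  1.65460e+01  1.16355e+02 -2.00000e-03
 -1.00000e-02]
[ 5.60438e+02  1.68056e+02  1.64970e+01  1.16470e+02 -3.00000e-03
 -0.00000e+00]
189 [664.   80.7 165.5]
[ 4.69 11.56 13.8 ]
```

View pics/w7.png

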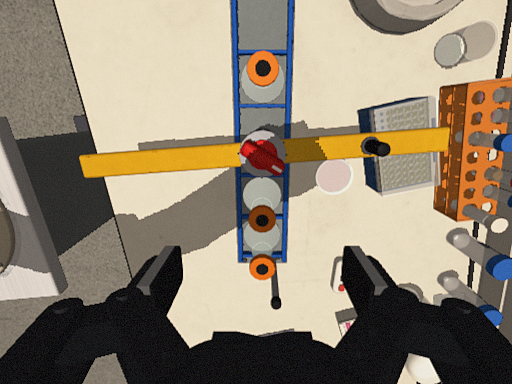

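All three stoppers are home (head tops about 116.4 mm) and the bar is across, with its handle at (375,146). Now grip the handle and swing the bar back.

```bash
python3 -m handwheel '-1 4.5 11.5 3 0 0 0;-1 4.5 11.5 3 0 0 0;-1 4.5 11.5 3 0 0 0;-0.3 4.5 11.5 7 0 0 0;-0.3 4.5 11.5 11 0 0 0;-0.3 4.5 11.5 13.6 0 0 0;-0.3 4.5 11.5 13.6 0 0 0;0.4 4.5 11.5 13.6 0 0 0;0.8 4.5 11.5 13.6 0 0 0;1 4.5 11.5 13.6 0 0 0;1 4.5 11.5 13.6 0 0 0;1 4.5 11.5 13.6 0 0 0' 30; python3 - <<'E'
from h import *
s=bot.sense();print(s["tool_pos"].round(1),s["width"],s["grip_force"])
cc=POST;p=s["tool_pos"][:2];R=yaw()[1];a0=np.arctan2(*(p-cc)[::-1]);r=np.hypot(*(p-cc));print(r,a0)
for a in list(a0+np.linspace(0,1.467-a0,12)[1:])+[1.5]:
    d=cc+r*np.array([np.cos(a),np.sin(a)])-p;print((R.T@np.array([d[0],d[1],0])/10).round(1)[:2],end=" ")
E
```

```text
time_s: 27.05
tool_pos: [665.7, 84.0, 168.5]
eef_rot: [2.332, 2.103, 0.001]
ft_force: [-3.0, -0.3, 5.1]
width: 12.5
grip_force: 29.5
[665.7  84.  168.5] 12.500619545064453 29.482752084732056
114.03624169268957 0.01024665362535568
[ 1.5 -0.3] [ 2.9 -0.7] [ 4.3 -1.4] [ 5.5 -2.2] [ 6.7 -3.2] [ 7.7 -4.3] [ 8.5 -5.6] [ 9.2 -6.9] [ 9.7 -8.3] [10.  -9.8] [ 10.1 -11.3] [ 10.1 -11.7]
```

```bash
python3 -m handwheel '1 1.5 -0.3 0 0 0 0;1 2.9 -0.7 0 0 0 0;1 4.3 -1.4 0 0 0 0;1 5.5 -2.2 0 0 0 0;1 6.7 -3.2 0 0 0 0;1 7.7 -4.3 0 0 0 0;1 8.5 -5.6 0 0 0 0;1 9.2 -6.9 0 0 0 0;1 9.7 -8.3 0 0 0 0;1 10 -9.8 0 0 0 0;1 10.1 -11.2 0 0 0 0;1 10.1 -11.2 0 0 0 0' 30;  python3 -m handwheel '1 0 -0.3 0 0 0 0;1 0 -0.6 0 0 0 0;1 0 -0.6 0 0 0 0'; python3 - <<'E'
from h import *
s=bot.sense();p=s["tool_pos"][:2]-POST;print(s["tool_pos"].round(1),np.arctan2(p[1],p[0])+.104,np.hypot(*p))
E
```

```text
time_s: 28.25
tool_pos: [564.8, 210.0, 168.9]
eef_rot: [-2.316, -2.11, -0.028]
ft_force: [2.8, 30.9, -8.3]
width: 10.4
grip_force: 32.8
time_s: 28.55
tool_pos: [562.8, 210.2, 169.0]
eef_rot: [-2.319, -2.11, -0.036]
ft_force: [13.4, 31.2, -14.3]
width: 10.1
grip_force: 33.1
[562.8 210.2 169. ] 1.58787506589285 127.90768569156958
```

```bash
python3 - <<'E'
from h import *
s=bot.sense();print(s["joints"].round(3),s["ft_force"],s["qd"].round(3));c=bot.capture("wrist");np.savez("w8.npz",**c);cv2.imwrite("pics/w8.png",c["image"])
E
```

```text
[-0.147  0.579 -0.439  1.957  0.369  0.662 -0.907] [ 13.40661394  31.20491737 -14.31102367] [ 0.     0.    -0.001 -0.004 -0.005  0.008  0.002]
```

View pics/w8.png

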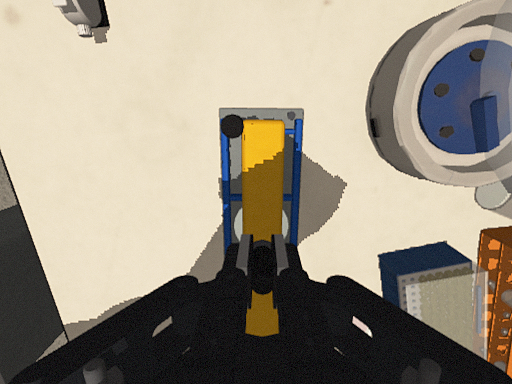

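The bar lies along the carrier against the stop post at (232,125), with the peg slid to the inner edge of the pads. I'll release, rise and check.

```bash
python3 -m handwheel '0.6 0 0 0 0 0 0;-0.2 0 0 0 0 0 0;-0.4 0 0 0 0 0 0;-0.4 0 0 -5 0 0 0;-0.4 0 0 -10 0 0 0;-0.6 -4 0 -13 0 0 0;-1 -6 0 -13 0 0 0;-1 -6 0 -13 0 0 0;-1 -6 0 -13 0 0 0' 30; python3 - <<'E'
from h import *
s=bot.sense();c=bot.capture("wrist");np.savez("w9.npz",**c);cv2.imwrite("pics/w9.png",c["image"]);print(s["tool_pos"].round(1),s["joints"].round(2))
W=cloud(c)
m=(mask(c,(17,150,80),(32,255,255))>0)&(W[...,2]>125)&(W[...,2]<135);q=W[m][:,:2]
a=[]
for lo in range(-110,280,15):
    k=q[(q[:,1]>lo)&(q[:,1]<lo+15)]
    if len(k)>15:a.append(((k[:,0].min()+k[:,0].max())/2,np.median(k[:,1]),np.ptp(k[:,0])))
a=np.array(a);a=a[a[:,2]>22];p=np.polyfit(a[:,1],a[:,0],1);print("bar slope",p,len(a),"angle",np.pi/2+.104-np.arctan(p[0]))
m=((mask(c,(0,130,40),(6,255,255))|mask(c,(170,130,40),(180,255,255)))>0)&(np.hypot(*(W[...,:2]-POST).transpose(2,0,1))<40)&(W[...,2]>162)
q=W[m];r=cv2.minAreaRect(q[:,:2].astype(np.float32));e=cv2.boxPoints(r);print(len(q),r,e.round(1).tolist(),q[:,2].max())
l=max([(np.hypot(*(e[i]-e[i-1])),np.arctan2(*(e[i]-e[i-1])[::-1])) for i in range(4)]);print("wing yaw",l)
E
```

```text
time_s: 29.5
tool_pos: [552.4, 136.6, 296.6]
eef_rot: [-2.334, -2.103, 0.001]
ft_force: [-0.4, -0.6, -0.2]
width: 85.5
grip_force: 0.0
[552.4 136.6 296.6] [ 0.03  0.4  -0.51  1.89  0.24  0.91 -0.7 ]
bar slope [1.03063499e-01 5.42609255e+02] 21 angle 1.5720954356034293
558 ((551.1854248046875, 84.31458282470703), (13.145367622375488, 45.56351852416992), 52.11445236206055) [[529.2000122070312, 93.0999984741211], [565.0999755859375, 65.0999984741211], [573.2000122070312, 75.5], [537.2000122070312, 103.5]] 171.69439512163387
wing yaw (np.float32(45.56347), np.float32(2.4803646))
```

View pics/w9.png

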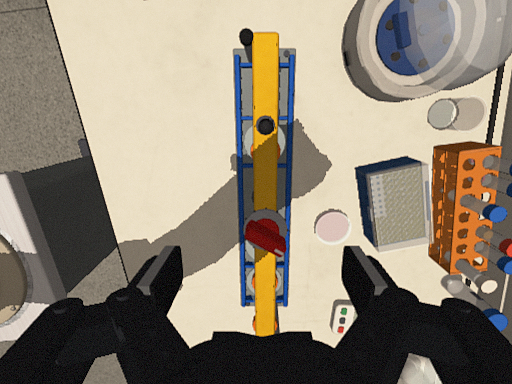

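The bar is at 1.572 rad, against its stop. The knob wing is at 0.557 rad, centred near (551,84). I'll approach the knob with the jaws across the wing.

```bash
python3 -m handwheel '-0.5 -5.3 0.45 2 0 0 -1.013;-0.5 -5.3 0.45 2 0 0 -1.013;-0.5 -5.3 0.45 2 0 0 -1.013;-0.5 -5.3 0.45 2 0 0 -1.013;-0.5 -5.3 0.45 2 0 0 -1.013;-0.5 -5.3 0.45 2 0 0 -1.013;-0.5 -5.3 0.45 2 0 0 -1.013;-0.5 -5.3 0.45 5 0 0 -1.013;-0.5 -5.3 0.45 6 0 0 -1.013;-0.5 -5.3 0.45 6 0 0 -1.013;-0.5 -5.3 0.45 6 0 0 -1.013' 40; python3 - <<'E'
from h import *
s=bot.sense();R=yaw()[1];print(s["tool_pos"].round(1),s["joints"].round(2),"xyaw",np.arctan2(R[1,0],R[0,0]),shift([551.3,84,174]))
c=bot.capture("wrist");np.savez("w10.npz",**c)
E
```

```text
time_s: 30.65
tool_pos: [551.9, 84.5, 236.7]
eef_rot: [-1.018, -2.971, -0.0]
ft_force: [0.2, 0.3, -0.4]
width: 63.9
grip_force: 0.0
[551.9  84.5 236.7] [ 0.26  0.51 -0.73  1.97  0.45  0.84  0.19] xyaw 2.481566190843047 [ 0.01 -0.08  6.27]
```

```bash
python3 -m handwheel '-0.5 0 -0.1 3 0 0 0;-0.5 0 -0.1 5 0 0 0;-0.5 0 -0.1 6.2 0 0 0;-0.5 0 -0.1 6.2 0 0 0;0.2 0 -0.1 6.2 0 0 0;0.6 0 -0.1 6.2 0 0 0;1 0 -0.1 6.2 0 0 0;1 0 -0.1 6.2 0 0 0;1 0 -0.1 6.2 0 0 0;1 0 -0.1 6.2 0 0 0' 50; python3 - <<'E'
from h import *
s=bot.sense();R=yaw()[1];print(s["tool_pos"].round(1),"knob",2.481-np.arctan2(R[1,0],R[0,0])+.557,s["moment"],s["ft_force"])
E
```

```text
time_s: 31.7
tool_pos: [551.4, 82.6, 175.5]
eef_rot: [1.019, 2.971, -0.001]
ft_force: [-1.7, -1.7, 7.9]
width: 13.0
grip_force: 50.2
[551.4  82.6 175.5] knob 0.5574134875528275 [-0.38271779  0.47643555  0.08847531] [-1.66004015 -1.7331333   7.93040401]
```

```bash
python3 -m handwheel '1 0 0 0 0 0 0.12;1 0 0 0 0 0 0.24;1 0 0 0 0 0 0.36;1 0 0 0 0 0 0.48;1 0 0 0 0 0 0.6;1 0 0 0 0 0 0.72;1 0 0 0 0 0 0.84;1 0 0 0 0 0 0.96;1 0 0 0 0 0 1.08;1 0 0 0 0 0 1.2;1 0 0 0 0 0 1.35;1 0 0 0 0 0 1.35'; cat > kn.py <<'E'
from h import *
s=bot.sense();R=yaw()[1];c=bot.capture("wrist");W=cloud(c)
print(s["tool_pos"].round(1),"toolknob",round(2.481+.557-np.arctan2(R[1,0],R[0,0]),3),"Mz",s["moment"].round(2),s["ft_force"].round(1),round(s["width"],1),s["joints"].round(2)[6])
m=((mask(c,(0,130,40),(6,255,255))|mask(c,(170,130,40),(180,255,255)))>0)&(np.hypot(*(W[...,:2]-POST).transpose(2,0,1))<30)&(W[...,2]>162)
q=W[m]
if len(q)>30:
    r=cv2.minAreaRect(q[:,:2].astype(np.float32));e=cv2.boxPoints(r);l=max([(np.hypot(*(e[i]-e[i-1])),np.arctan2(*(e[i]-e[i-1])[::-1])) for i in range(4)]);print(len(q),r,"visual knob mod pi",(-.104-l[1])%np.pi)
E
python3 kn.py
```

```text
time_s: 32.9
tool_pos: [550.2, 82.2, 175.5]
eef_rot: [2.657, 1.676, -0.003]
ft_force: [-5.4, -3.7, 11.0]
width: 12.6
grip_force: 50.6
[550.2  82.2 175.5] toolknob 1.912 Mz [-0.72  1.22 -0.09] [-5.4 -3.7 11. ] 12.6 -0.94
1823 ((548.791748046875, 85.09690856933594), (45.8197021484375, 19.502653121948242), 64.0992431640625) visual knob mod pi 1.9188495
```

```bash
python3 -m handwheel '1 0 0 0 0 0 0.1;1 0 0 0 0 0 0.2;1 0 0 0 0 0 0.25;1 0 0 0 0 0 0.25;1 0 0 0 0 0 0.25' |head -1; python3 kn.py;python3 -m handwheel '1 0 0 0 0 0 0.08;1 0 0 0 0 0 0.16;1 0 0 0 0 0 0.18;1 0 0 0 0 0 0.18;1 0 0 0 0 0 0.18' |head -1; python3 kn.py
```

```text
time_s: 33.45
[549.9  82.3 175.5] toolknob 2.158 Mz [-0.58  1.43 -0.09] [-6.8 -2.7 12.1] 12.8 -1.13
1816 ((550.3974609375, 84.9501953125), (45.35588455200195, 20.21085548400879), 55.33970260620117) visual knob mod pi 2.0717325
time_s: 34.0
[549.8  82.4 175.5] toolknob 2.337 Mz [-0.52  1.5   0.05] [-6.4 -1.1 11.3] 12.6 -1.27
1826 ((549.9298095703125, 85.7870101928711), (46.125457763671875, 19.55628204345703), 40.74912643432617) visual knob mod pi 2.3263862
```

```bash
python3 -m handwheel '1 0 0 0 0 0 0.06;1 0 0 0 0 0 0.12;1 0 0 0 0 0 0.18;1 0 0 0 0 0 0.18;1 0 0 0 0 0 0.18' |head -1; python3 kn.py;python3 -m handwheel '1 0 0 0 0 0 0.06;1 0 0 0 0 0 0.11;1 0 0 0 0 0 0.11;1 0 0 0 0 0 0.11' |head -1; python3 kn.py
```

```text
time_s: 34.55
[549.7  82.6 175.4] toolknob 2.517 Mz [-0.41  1.67 -0.04] [-7.6 -1.5 12.2] 12.4 -1.4
1818 ((550.514404296875, 86.25448608398438), (45.211490631103516, 19.499860763549805), 29.413131713867188) visual knob mod pi 2.5242367
time_s: 35.0
[549.6  82.6 175.5] toolknob 2.627 Mz [-0.37  1.67 -0.11] [-8.3 -1.7 12.5] 12.7 -1.48
1821 ((550.6153564453125, 86.08777618408203), (45.7444953918457, 19.48130226135254), 23.593141555786133) visual knob mod pi 2.625815
```

```bash
python3 -m handwheel '0.6 0 0 0 0 0 0;0 0 0 0 0 0 0;-0.5 0 0 0 0 0 0;-0.5 0 0 0 0 0 0;-0.5 0 0 -5 0 0 0;-0.5 0 0 -10 0 0 0;-0.5 0 0 -12 0 0 0;-0.5 0 0 -12 0 0 0;-0.5 0 0 -12 0 0 0'; python3 kn.py; python3 - <<'E'
from h import *
c=bot.capture("wrist");np.savez("w11.npz",**c);cv2.imwrite("pics/w11.png",c["image"])
E
```

```text
time_s: 35.95
tool_pos: [551.1, 82.9, 294.4]
eef_rot: [3.076, 0.641, 0.001]
ft_force: [0.0, 0.0, 0.3]
width: 64.5
grip_force: 0.0
[551.1  82.9 294.4] toolknob 2.627 Mz [ 0.01  0.04 -0.03] [0.  0.  0.3] 64.5 -1.46
613 ((552.2026977539062, 83.58085632324219), (45.05510711669922, 13.946005821228027), 21.042940139770508) visual knob mod pi 2.6703238
```

View pics/w11.png

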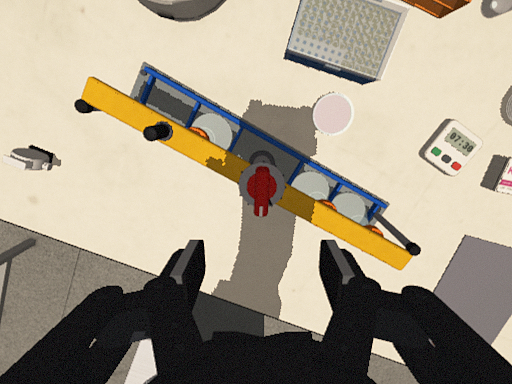

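The knob sprang forward on release to 2.67 rad, so the slip is at least 0.47: one click. Last, a check of the bar and stoppers from a higher pose.

```bash
python3 -m handwheel '-0.5 0 0 -5 0 0 0;-0.5 0 0 -8 0 0 0;-0.5 0 0 -8 0 0 0;-0.5 0 0 -8 0 0 0;-0.5 0 0 -8 0 0 0' | head -2; python3 kn.py; python3 - <<'E'
from h import *
c=bot.capture("wrist");W=cloud(c)
m=(mask(c,(17,150,80),(32,255,255))>0)&(W[...,2]>125)&(W[...,2]<135);r=cv2.minAreaRect(W[m][:,:2].astype(np.float32));e=cv2.boxPoints(r)
l=max([(np.hypot(*(e[i]-e[i-1])),np.arctan2(*(e[i]-e[i-1])[::-1])) for i in range(4)]);print(r[1],"bar",(l[1]+.104)%np.pi)
o=mask(c,(3,150,60),(18,255,255))>0
for p in((535.3,-67.5),(542.1,0.5),(560.3,168)):
    q=W[o&(np.hypot(W[...,0]-p[0],W[...,1]-p[1])<25)&(W[...,2]>100)&(W[...,2]<122)];print(p,len(q),q.max(0).round(1) if len(q) else "")
E
```

```text
time_s: 36.55
tool_pos: [550.5, 82.8, 372.6]
[550.5  82.8 372.6] toolknob 2.627 Mz [-0.04 -0.02 -0.04] [ 0.4 -0.6 -1.4] 64.1 -1.44
380 ((552.909423828125, 83.58369445800781), (44.6281623840332, 13.505966186523438), 23.115089416503906) visual knob mod pi 2.634158
(397.8802795410156, 26.304555892944336) bar 1.572727
(535.3, -67.5) 39 [552.6 -56.1 117.8]
(542.1, 0.5) 39 [559.7   9.5 121.8]
(560.3, 168) 50 [577.2 176.6 117.3]
```

```bash
python3 -c "
from rig import bot
print(bot.finish_job())"
```

```text
the job is handed in; nothing more can be done
None
```

The job is handed in, though it returned no verdict: all three flasks have stoppers fully home, the bar is back against its stop at 1.57 rad, and the knob was turned to one click (slip read from images, about 0.43–0.47 rad) and let go.

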